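Hang the sample basket in the density balance

ROBOT

A 7-joint arm with a two-finger parallel gripper is mounted at the origin on the work surface. World frame = base frame: x ahead of the robot, y to its left, z up, the work surface at z = 0. Lengths are in m, angles in rad, forces in N, time in s.
With the tool pointing down it reaches from about 0.4 to 0.85 m from the base axis. Payload 10.4 kg.
Tool frame: the origin (TCP) lies between the finger pads; the fingertips stand 22 mm ahead of it and the grasp point (between the pads) lies 3 mm ahead of it (r.nose_length is the distance from the TCP to the fingertips, in m); z points along the fingers, y is the line along which they close (so a half turn about z gives the same grasp; the last joint's range is limited). The gripper opens to 87 mm and grips with 3 to 60 N. Pads are 19 mm wide; open, the fingers measure 117 mm over their backs; the gripper's body (75 mm by 190 mm) begins 51 mm behind the grasp point.
Start: joints at [1.124, 0.332, -0.065, 1.46, 0.022, 1.35, -0.088], TCP at [0.257, -0.57, 0.245] pointing down, gripper open.
Joint ranges: [-2.6, 2.6], [-0.5, 2.12], [-1.47, 1.34], [0.16, 2.42], [-1.27, 4.41], [0.06, 2.06], [-2.6, 2.6]. Speed limits (rad/s): [2.22, 2.22, 2.79, 2.79, 3.14, 3.14, 3.14].

INTERFACE

Orientations are given as a unit quaternion [x, y, z, w].
In Python, from bench import readout, cams, r gives the robot as it stands. The module is installed in compiled form; this text tells all that it offers.
- The arm moves only by the tool step_arm, never from a script. Its argument "deltas" is a list that holds one entry, the list of rows, each a list of 7 numbers: the turn, a rotation vector about the tool's x, y, z in rad, then the shift along the tool's x, y, z in m, then the opening in per cent of the stroke, from 0 (shut) to 100 (fully open). A call has 1 to 20 rows; each row is the pose to reach, as a shift and turn from the pose commanded when the call began, along the tool's axes at that moment; what a row does not reach only later rows make up. A row lasts 1/8 s, in which the tool goes at most 62.5 mm and 10.7 degrees, less where a joint would pass 70% of its speed; a pose out of reach is approached as far as the arm can. A call with a gripper value outside its range is refused whole. The fingers move at their own pace and stop on an object; "squeeze" is the grip in N (left out, the last holds). Time passes only in rows, so rows that repeat a pose let the fingers close. It gives the time, the measured TCP pose, the force, the opening and the grip force at its end, in the units of the state.
- readout.read_state(): the state, without advancing time (a new reading comes with each control period).
- cams.camera(name): name is "side" or "top" or "wrist"; returns a dict with "img" (384x512x3 uint8, red, green, blue), "fx", "fy", "cx", "cy" (pixels), "origin" and "rotation" of the camera in the world; the wrist camera has in their place "T_tool_cam" (4x4, takes a point from camera to tool coordinates, whose origin is the TCP and whose axes are the flange's). Camera axes: x right, y up, looking along -z (the intrinsics and any distortion apply to the point x, -y, -z); pixel columns grow to the right and rows downward; lengths in m; the calibration is good to about 2 mm. A picture is of the moment at which its call begins: read the wrist's pose just before it. There is no depth.
- r.close_job(): hands the job in; it is judged then, once.
The state is a dict: "time": time; "joint_positions": joint angles; "joint_vel": joint speeds; "joint_torque": joint torques, N m; "ee_pos": TCP position; "eef_rot": TCP orientation; "ft_force": force on the tool from outside, world axes, zero at the start; "torque": the same for the moment, N m; "width": finger opening in m; "grip_force": force on a finger pad.
Only numpy, scipy, OpenCV 4.12 (cv2) and the standard library are available. Lean on these libraries where they do the work, as an engineer would, in place of code of your own. Each camera call takes 0.05 s, during which the arm holds its last target. There are 200 camera calls.

TASK

Pick up the wire sample basket from the bench, lower it through the roof opening of the balance's draft shield and slide its cross-bar along the hook inside, under the spring roller, until it is fully home against the stop. Then let go and withdraw, leaving the basket hanging upright and still. Do not touch the shield, be gentle with the balance (never more than 15 N on it), and leave the other things on the bench where they are.

Things in the scene. Friction and masses are not known exactly. Their poses are not given: they have to be found in the camera images.
- basket: Wire sample basket, 118 mm tall, 0.15 kg, standing on the bench. Origin: centre of its underside, z up. Steel tray 28 (x) by 50 (y) by 10 mm at the foot; two upright 6 mm rods at y = +-19 mm rise to a 6 mm tie rod (centre 83 mm up); between them a round 8 mm cross-bar along y; a grey plastic grip on top of the tie rod. Same after half a turn. Pushed hard, it tilts in the fingers.
- handle (a point): Point in the basket's grip where it is best taken, 107 mm above its underside, 53 mm above the cross-bar's centre. The grip measures 18 (x) by 14 (y) by 32 mm, from 86 to 118 mm up; close the fingers along the basket's y. Fingertips may go down to 86 mm (top of the tie rod).
- crossbar (a point): Centre of the basket's 8 mm cross-bar, by which it hangs, 54 mm above its underside. Clear space above it up to the tie rod: 22 mm; inner distance of the upright rods: 32 mm.
- balance: Density balance, fixed on the bench: cream base 280 by 190 by 50 mm, display towards -x, round weigh plate (top at 58 mm), and at its +x end inside the shield a column carrying the hook. Origin: at bench level under the cross-bar's nominal home. The hook points to the balance's -x; the basket is pushed home towards +x, its y axis along the balance's y.
- shield: Draft shield on the base: cream frame with clear panes on four sides. Its origin and axes are the balance's; outside x -113 to 88 mm, y +-80 mm, top at 215 mm. The 12 mm thick roof has one open rectangle, x -97 to 47 mm, y +-64 mm. It must not be touched.
- opening (a point): Centre of the roof opening (144 mm along the balance's x, 128 mm along its y), at the level of the roof's top.
- hook_nominal (a point): Top of the hook's bar, nominally, under the middle of the home cross-bar (whose centre is 4 mm higher), 143 mm above the bench. The whole hook was clamped by hand: all of it stands up to 16 mm nearer or farther along the balance's x and up to 6 mm higher or lower than its four nominal points. This is not reported: feel it. In y it is true. It does not yield.
- nose_nominal (a point): Nominal highest point of the hook's upturned nose, 32 mm from home towards -x and 4 mm above the bar's top; the hook ends 3 mm farther out. Between nose and stop runs a flat steel bar, 10 mm wide (y) and 8 mm thick. Lower the basket in front of the nose, then bring the cross-bar over it. Off by the same unknown shift as hook_nominal.
- roller_nominal (a point): Nominal axis (along y) of the white 8 mm roller, 5.5 mm clear of the bar, free to turn. It sits in a sprung keeper: 19 mm wide, from 16.5 mm outside the stop to the stop, sides from 12 to 22, top 23 mm above the bar. The 8 mm cross-bar slid along the bar lifts it (2 to 3 N; 3 to 6 N of push), passes under and is kept behind it. Off by the same shift.
- stop_nominal (a point): Nominal point on the stop's face (18 mm wide, from 8 mm below to 26 mm above the bar), which faces -x. Home: the cross-bar lies on the bar and touches the stop, its centre 4 mm in front of it, 6 mm behind the roller's axis. Keeper and stop fit between the basket's uprights. Off by the same unknown shift.
- jar: White plastic jar, 38 mm across and 50 mm high; origin under its centre. Leave alone.
- dish: Small glass bowl, 60 mm across and 30 mm high; origin under its centre. Leave alone.
- weight: Steel knob weight, 26 mm across and 36 mm high; origin under its centre. Leave alone.
- tweezers: Steel tweezers 120 mm long lying flat along their x; origin under the middle. Leave alone.
Not all that is in view belongs to the job. There is more than one size of the basket; the job needs the middle-sized.

How it is judged:
On the way, in this order (a step that is already met when the one before it is completed fails the run):
1. the basket is lifted at least 60 mm off the bench (height (world z) of basket above 0.06 m), for 0.1 s.
2. the basket is inside the shield, its underside well below the roof and above the weigh plate (z of basket in the frame of balance between 0.065 and 0.155 m and x of basket in the frame of balance between -0.092 and 0.035 m and y of basket in the frame of balance between -0.05 and 0.05 m), for 0.1 s.
At the end, for the whole second after the job is handed in: The basket hangs by its cross-bar from the innermost 10 mm of the hook's bar, between roller and stop (its weight rests there), clear of the weigh plate, upright within 0.2 rad and at rest (under 30 mm/s and 0.4 rad/s), released (contact force between basket and hook_c0 above 0.4 N and z of basket in the frame of balance between 0.08 and 0.106 m and x of basket in the frame of balance between -0.023 and 0.023 m and angle between basket's own z axis and vertical below 0.2 rad and linear speed of basket below 0.03 m/s and angular speed of basket below 0.4 rad/s); the robot touches nothing.
It fails at once if the basket or the robot touches the draft shield (more than 1 N) (contact force between any of basket, the fingers, the arm and shield above 1 N).
It fails at once if the basket or the robot loads the balance or its hook with more than 15 N (contact force between any of basket, the fingers, the arm and balance above 15 N).
It fails at once if a bystander is moved more than 30 mm (distance of any of jar, dish, weight, tweezers from where it was at the start of the episode above 0.03 m).
It also fails if it takes over 72 s, if anything falls off the work surface, if the arm or the gripper's body presses on something with over 40 N, if the wrist force passes 120 N, or if a joint passes its speed limit or range.

## Working session

There is one attempt and no reset: what is moved stays moved. The work goes in short steps, Python scripts to look and compute and a tool call to move; the robot and the scene stay as the last step left them, time stands still between calls to the robot, and variables do not carry over. Pictures are saved under pics/ and viewed, at most 10 in all, crops included, and the job is handed in when it is done.

Besides the shell and the picture viewer there is one more tool, called after ">>>" as name(argument=value, ...), one argument or row to a line, values as JSON. step_arm: Moves the arm, as the interface text tells. Its arguments: {"type":"object","properties":{"deltas":{"type":"array"},"squeeze":{"type":"number"}},"required":["deltas"]}

```bash
mkdir -p pics; python3 - <<'E'
from bench import readout,cams,r
import cv2
s=readout.read_state()
print({k:s[k] for k in('time','ee_pos','eef_rot','ft_force','width')},r.nose_length)
for n in('top','side'):
    c=cams.camera(n)
    cv2.imwrite(f'pics/{n}0.png',cv2.resize(c['img'][:,:,::-1],(800,600),interpolation=cv2.INTER_CUBIC))
    print(n,{k:c[k] for k in c if k!='img'})
c=cams.camera('wrist');print({k:c[k] for k in c if k!='img'})
E
```

```text
{'time': 0.0, 'ee_pos': array([ 0.2568692 , -0.56938098,  0.24373917]), 'eef_rot': array([ 9.77625131e-01,  2.10353501e-01, -1.97295992e-04, -6.84238725e-04]), 'ft_force': array([ 0.52510232,  0.05371136, -1.48178493]), 'width': 0.08744536604843269} 0.022
top {'fx': 486.49320917911683, 'fy': 486.49320917911683, 'cx': 257.7709406752095, 'cy': 195.8863144944396, 'origin': array([ 0.3384063 , -0.01004964,  1.47985974]), 'rotation': array([ 0.04506964, -0.04216524, -0.69998218,  0.71148842])}
side {'fx': 376.2397114104717, 'fy': 376.2397114104717, 'cx': 259.0891194268226, 'cy': 191.91527073849858, 'origin': array([0.05474273, 0.48529982, 0.81302398]), 'rotation': array([-0.14451914,  0.34472061,  0.86440555, -0.33628109])}
{'fx': 342.16342673157675, 'fy': 342.16342673157675, 'cx': 258.68006481146574, 'cy': 189.2585824348746, 'T_tool_cam': array([[-3.85428455e-04,  9.68917890e-01,  2.47382242e-01,
         6.78467803e-02],
       [ 9.99999566e-01,  5.83353849e-04, -7.26784963e-04,
        -4.44415850e-04],
       [-8.48506336e-04,  2.47381854e-01, -9.68917694e-01,
        -1.41535279e-01],
       [ 0.00000000e+00,  0.00000000e+00,  0.00000000e+00,
         1.00000000e+00]])}
```

View pics/top0.png

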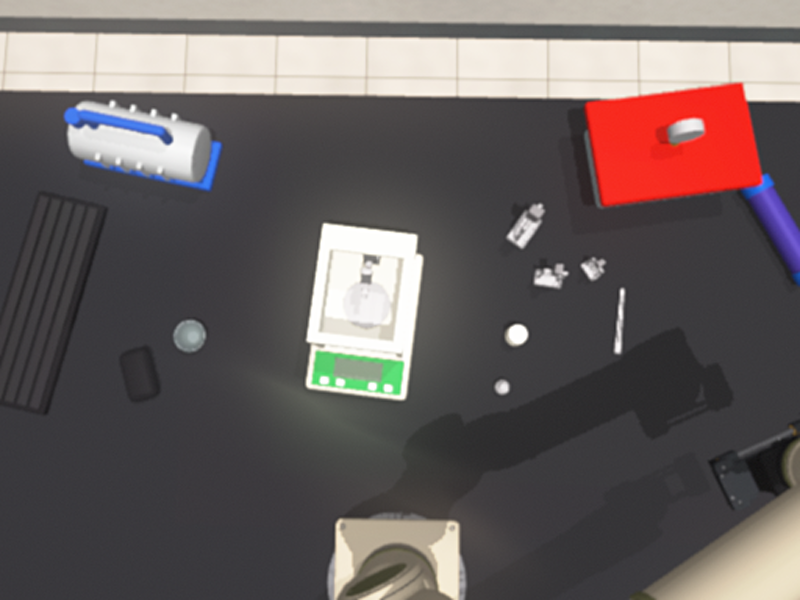

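View pics/side0.png

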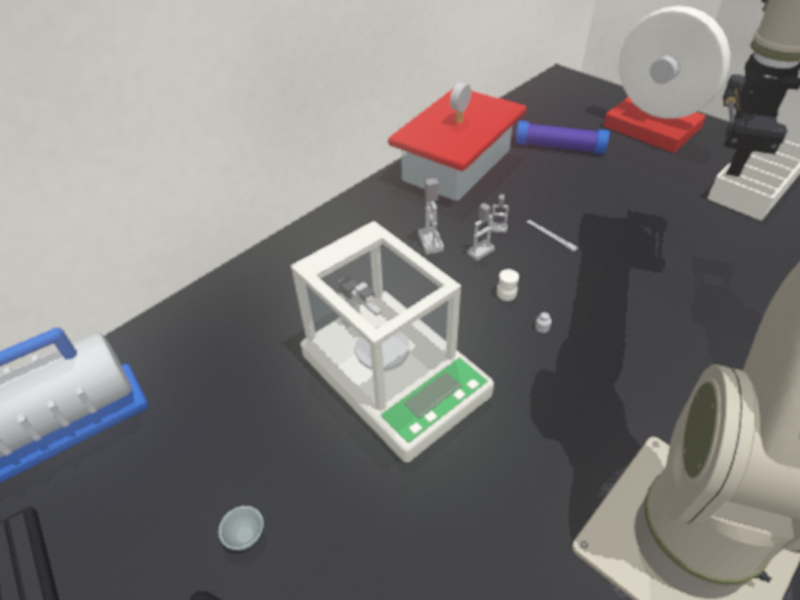

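The top view shows the balance at about (363,310) with its display towards the robot. Three baskets stand at about (525,226) large, (549,276) middle and (594,267) small. The side view agrees: large at (431,215), middle at (483,232), small at (500,213).

```bash
cat > h.py <<'E'
import numpy as np,cv2
from scipy.spatial.transform import Rotation as R
from bench import readout,cams,r
def cam(n):
    s=readout.read_state(); c=cams.camera(n)
    if n=='wrist':
        Rt=R.from_quat(s['eef_rot']).as_matrix();T=c['T_tool_cam']
        c['M']=Rt@T[:3,:3]; c['o']=Rt@T[:3,3]+s['ee_pos']
    else: c['M']=R.from_quat(c['rotation']).as_matrix(); c['o']=np.array(c['origin'])
    return c
def ray(c,u,v):
    d=c['M']@np.array([(u-c['cx'])/c['fx'],-(v-c['cy'])/c['fy'],-1.]); return c['o'],d
def onz(c,u,v,z):
    o,d=ray(c,u,v); return o+d*(z-o[2])/d[2]
def proj(c,p):
    q=c['M'].T@(np.asarray(p)-c['o']); return np.array([c['cx']+c['fx']*q[0]/-q[2],c['cy']-c['fy']*q[1]/-q[2]])
def crop(c,x0,y0,w,h,k): return cv2.resize(c['img'][y0:y0+h,x0:x0+w,::-1],None,fx=k,fy=k,interpolation=cv2.INTER_CUBIC)
E
python3 - <<'E'
from h import *
t=cam('top');s=cam('side')
a=crop(t,185,135,100,125,4.8)  #480x600
b=crop(t,320,125,80,75,4)      #320x300
d=crop(s,260,105,80,75,4)
cv2.imwrite('pics/c1.png',np.hstack([a,np.vstack([b,d])]))
# rough basket footprint
for n,u,v in(('L',525,226),('M',549,276),('S',594,267)): print(n,onz(t,u*.64,v*.64,.05))
E
```

```text
L [ 0.6744133  -0.23475186  0.05      ]
M [ 0.57793181 -0.28009094  0.05      ]
S [ 0.59667849 -0.36592971  0.05      ]
```

View pics/c1.png

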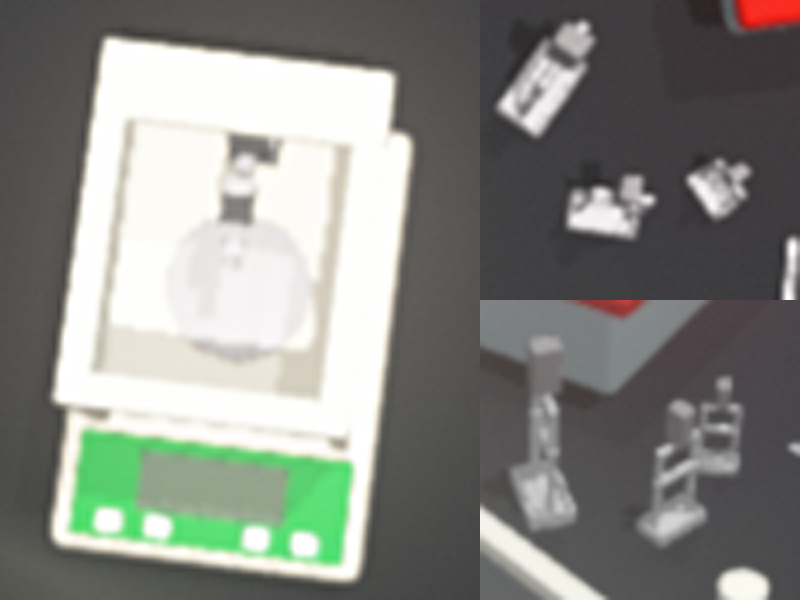

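The crop shows the roof's outer corners at (104,38), (395,72), (350,437) and (55,402). The middle basket lies at (605,205), its tray long edge running nearly along world y.

```bash
python3 - <<'E'
from h import *
t=cam('top');s=cam('side')
P=[onz(t,185+u/4.8,135+v/4.8,.215) for u,v in((104,38),(395,72),(350,437),(55,402))]
for p in P: print(p)
TL,TR,BR,BL=P
ax=(TL+TR-BL-BR); ay=(TL+BL-TR-BR); print('lens',np.linalg.norm(ax)/2,np.linalg.norm(ay)/2)
y1=np.arctan2(ax[1],ax[0]);y2=np.arctan2(-ay[0],ay[1]);yaw=(y1+y2)/2;print('yaw',y1,y2)
c=sum(P)/4; o=c[:2]+.0125*np.array([np.cos(yaw),np.sin(yaw)]);print('balance origin',o)
# inner opening check
Q=[onz(t,185+u/4.8,135+v/4.8,.209) for u,v in((127,120),(353,145),(322,399),(95,372))]
print('opening',sum(Q)/4,'pred',c[:2]-.0125*np.array([np.cos(yaw),np.sin(yaw)]))
# basket M
g=lambda u,v,z:onz(t,320+(u-480)/4,125+v/4,z)
print('tray',g(567,228,.01),g(637,238,.01),g(605,208,.01),'grip top',g(637,188,.118),g(629,182,.118))
print('side grip top',onz(s,260+(682-480)/4,105+(405-300)/4,.118),'tray',onz(s,260+(670-480)/4,105+(522-300)/4,.01))
st=readout.read_state();E=R.from_quat(st['eef_rot']).as_matrix();print(E.round(3))
E
```

```text
[0.6348975 0.1345446 0.215    ]
[ 0.61825847 -0.02675779  0.215     ]
[ 0.41631497 -0.00522715  0.215     ]
[0.43270129 0.15520925 0.215     ]
lens 0.2031682489140919 0.1617146548428451
yaw -0.10403075399040668 -0.1022881948853986
balance origin [0.53797661 0.06315502]
opening [0.51382519 0.0654973  0.209     ] pred [0.51310951 0.06572944]
tray [ 0.56758483 -0.25820143  0.01      ] [ 0.56072388 -0.311529    0.01      ] [ 0.58351224 -0.28730121  0.01      ] grip top [ 0.58022808 -0.28970619  0.118     ] [ 0.58445382 -0.2840754   0.118     ]
side grip top [ 0.5770245  -0.28591385  0.118     ] tray [ 0.57123775 -0.2768481   0.01      ]
[[ 0.912  0.411 -0.   ]
 [ 0.411 -0.912  0.   ]
 [ 0.    -0.    -1.   ]]
```

>>> step_arm(
  deltas=[
    [[0, 0, 0.03, 0.02, -0.006, -0.01, 100], [0, 0, 0.08, 0.06, -0.019, -0.03, 80], [0, 0, 0.15, 0.11, -0.034, -0.046, 60], [0, 0, 0.22, 0.16, -0.05, -0.046, 60], [0, 0, 0.29, 0.21, -0.066, -0.046, 60], [0, 0, 0.36, 0.26, -0.081, -0.046, 60], [0, 0, 0.43, 0.31, -0.097, -0.046, 60], [0, 0, 0.49, 0.355, -0.111, -0.046, 60], [0, 0, 0.53, 0.385, -0.12, -0.046, 60], [0, 0, 0.554, 0.4, -0.125, -0.046, 60], [0, 0, 0.554, 0.41, -0.128, -0.046, 60], [0, 0, 0.554, 0.41, -0.128, -0.046, 60]],
  ],
)

```text
time: 1.85
ee_pos: [0.5783, -0.2841, 0.2904]
eef_rot: [0.998, -0.064, -0.0, -0.0]
ft_force: [-0.3, -0.2, -0.0]
width: 0.0524
grip_force: 0.0
```

```bash
python3 - <<'E'
from h import *
s=readout.read_state();print(s['time'],s['ee_pos'],R.from_quat(s['eef_rot']).as_matrix().round(3).tolist(),s['ft_force'])
c=cam('wrist');cv2.imwrite('pics/w1.png',cv2.resize(c['img'][:,:,::-1],(800,600),interpolation=cv2.INTER_CUBIC))
print(proj(c,[.578,-.285,.118])/.64,proj(c,[.578,-.285,.01])/.64)
E
```

```text
1.85 [ 0.57831112 -0.2841207   0.29042084] [[0.992, -0.129, -0.0], [-0.129, -0.992, 0.0], [-0.0, -0.0, -1.0]] [-0.32765416 -0.1794891  -0.00179163]
[406.54652035 275.84892662] [405.88144635 247.21630609]
```

View pics/w1.png

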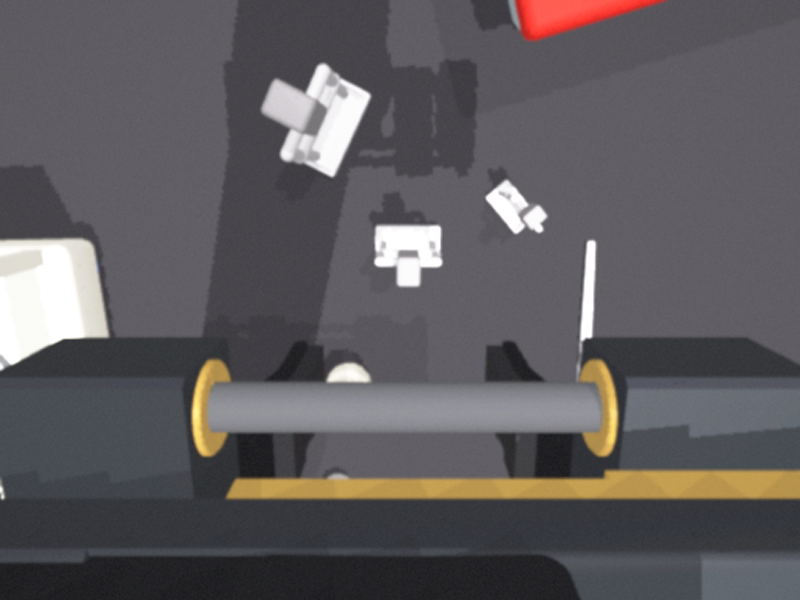

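The wrist view shows the grip top at (409,272) and the tray at (408,246), square to the fingers and within about 1.5 mm of prediction.

>>> step_arm(
  deltas=[
    [[0, 0, 0, 0.0005, 0.0014, 0.025, 60], [0, 0, 0, 0.0005, 0.0014, 0.06, 60], [0, 0, 0, 0.0005, 0.0014, 0.1, 60], [0, 0, 0, 0.0005, 0.0014, 0.135, 60], [0, 0, 0, 0.0005, 0.0014, 0.16, 60], [0, 0, 0, 0.0005, 0.0014, 0.174, 60], [0, 0, 0, 0.0005, 0.0014, 0.18, 60], [0, 0, 0, 0.0005, 0.0014, 0.18, 60], [0, 0, 0, 0.0005, 0.0014, 0.18, 20], [0, 0, 0, 0.0005, 0.0014, 0.18, 0], [0, 0, 0, 0.0005, 0.0014, 0.18, 0], [0, 0, 0, 0.0005, 0.0014, 0.18, 0], [0, 0, 0, 0.0005, 0.0014, 0.18, 0]],
  ],
  squeeze=45,
)

```text
time: 3.52
ee_pos: [0.5784, -0.2859, 0.1106]
eef_rot: [0.998, -0.065, 0.0, 0.0]
ft_force: [0.8, -0.1, 0.5]
width: 0.0137
grip_force: 45.0
```

>>> step_arm(
  deltas=[
    [[0, 0, 0, 0, 0, -0.015, 0], [0, 0, 0, 0, 0, -0.045, 0], [0, 0, 0, 0, 0, -0.09, 0], [0, 0, 0, 0, 0, -0.14, 0], [0, 0, 0, 0, 0, -0.19, 0], [0, 0, 0, -0.006, -0.015, -0.23, 0], [0, 0, -0.005, -0.02, -0.045, -0.25, 0], [0, 0, -0.01, -0.036, -0.084, -0.255, 0], [0, 0, -0.015, -0.054, -0.124, -0.255, 0], [0, 0, -0.02, -0.071, -0.164, -0.255, 0], [0, 0, -0.027, -0.088, -0.204, -0.255, 0], [0, 0, -0.027, -0.106, -0.244, -0.255, 0], [0, 0, -0.027, -0.122, -0.282, -0.255, 0], [0, 0, -0.027, -0.135, -0.311, -0.255, 0], [0, 0, -0.027, -0.143, -0.33, -0.255, 0], [0, 0, -0.027, -0.147, -0.3395, -0.255, 0], [0, 0, -0.027, -0.147, -0.3395, -0.255, 0], [0, 0, -0.027, -0.147, -0.3395, -0.255, 0]],
  ],
)

```text
time: 5.78
ee_pos: [0.477, 0.0688, 0.3656]
eef_rot: [0.999, -0.052, 0.0, 0.0]
ft_force: [-0.0, -0.4, -1.7]
width: 0.0133
grip_force: 45.0
```

```bash
python3 - <<'E'
from h import *
s=readout.read_state();print(s['time'],s['ee_pos'],R.from_quat(s['eef_rot']).as_matrix().round(4).tolist(),s['ft_force'],s['width'])
c=cam('wrist');t=cam('side');np.save('pics/wp.npy',np.r_[s['ee_pos'],s['eef_rot']])
a=cv2.resize(c['img'][:,:,::-1],(800,600),interpolation=cv2.INTER_CUBIC)[:450]
cv2.imwrite('pics/w2.png',cv2.resize(c['img'][:288,:,::-1],(800,450),interpolation=cv2.INTER_CUBIC))
cv2.imwrite('pics/s2.png',crop(t,175,90,160,150,4))
B=lambda x,y,z:np.array([.538+.9947*x+.1028*y,.0632-.1028*x+.9947*y,z])
for n,p in(('noseend',(-.035,0,.147)),('home',(0,0,.143)),('stoptop',(.004,0,.169)),('stoptop R',(.004,-.009,.169)),('roller',(-.006,0,.1525)),('rimTL',(.047,.064,.215)),('rimTR',(.047,-.064,.215)),('rimBL',(-.097,.064,.215))):
    print(n,(proj(c,B(*p))/.64).round(1),((proj(t,B(*p))-[175,90])*4).round(1))
E
```

```text
5.775 [0.47701558 0.06875091 0.36562072] [[0.9945, -0.1045, 0.0001], [-0.1045, -0.9945, -0.0003], [0.0001, 0.0003, -1.0]] [-0.0069524  -0.44267044 -1.69427378] 0.013312306570815498
noseend [403.5 223. ] [284.3 443. ]
home [403.4 169.3] [248.2 416.3]
stoptop [403.4 163.4] [241.4 383.1]
stoptop R [418.  163.4] [253. 376.]
roller [403.4 179.1] [253.4 410.8]
rimTL [277.8  77.5] [103.6 340.7]
rimTR [528.4  77. ] [274.2 244.4]
rimBL [292.9 344.4] [260.8 480. ]
```

View pics/w2.png

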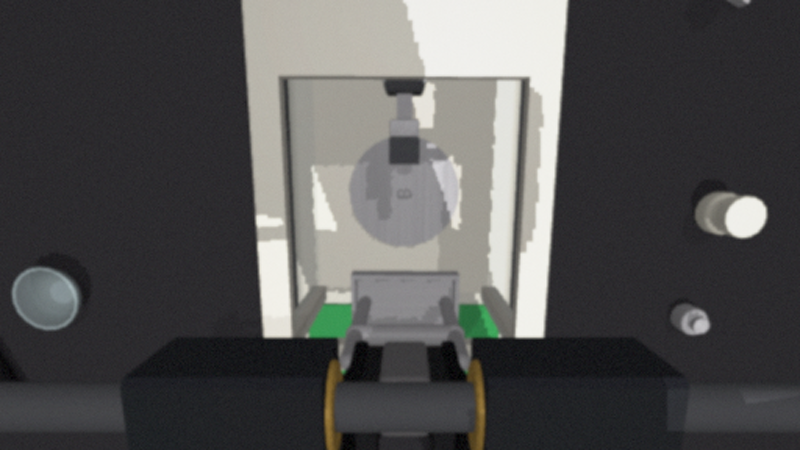

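View pics/s2.png

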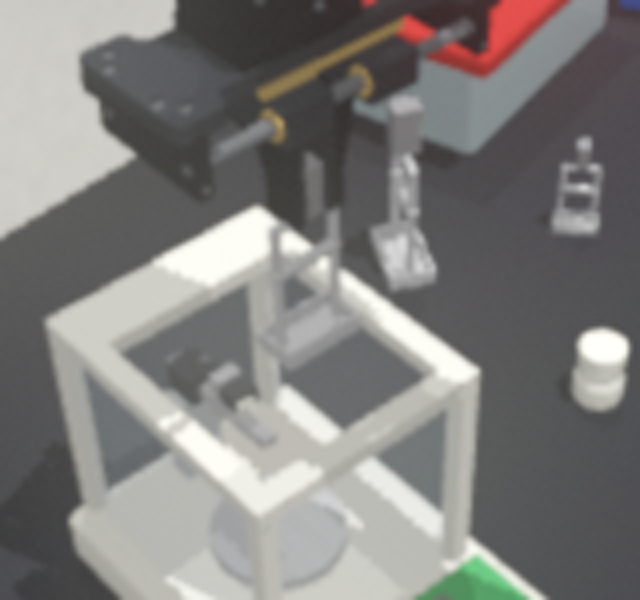

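The wrist view puts the roof rim within 1 px of prediction. The dark keeper is at (404,137–163) and the nose ring at about (404,195), so the hook sits about 15 mm farther towards +x than nominal. The side view shows the nose tip at about (265,438), which suggests the hook is slightly low. The basket hangs straight.

>>> step_arm(
  deltas=[
    [[0, 0, 0, 0, -0.0007, 0.015, 0], [0, 0, 0, 0, -0.0007, 0.04, 0], [0, 0, 0, 0, -0.0007, 0.07, 0], [0, 0, 0, 0, -0.0007, 0.1, 0], [0, 0, 0, 0, -0.0007, 0.13, 0], [0, 0, 0, 0, -0.0007, 0.152, 0], [0, 0, 0, 0, -0.0007, 0.165, 0], [0, 0, 0, 0, -0.0007, 0.17, 0], [0, 0, 0, 0, -0.0007, 0.17, 0], [0, 0, 0, 0, -0.0007, 0.17, 0]],
  ],
)

```text
time: 7.12
ee_pos: [0.4773, 0.0706, 0.1963]
eef_rot: [0.999, -0.052, 0.001, -0.0]
ft_force: [-0.6, 0.2, -1.3]
width: 0.0134
grip_force: 45.0
```

>>> step_arm(
  deltas=[
    [[0, 0, 0, 0.004, 0, 0, 0], [0, 0, 0, 0.01, 0, 0, 0], [0, 0, 0, 0.016, 0, 0, 0], [0, 0, 0, 0.02, 0, 0, 0], [0, 0, 0, 0.02, 0, 0, 0], [0, 0, 0, 0.02, 0, 0, 0]],
  ],
)

```text
time: 7.88
ee_pos: [0.4966, 0.0685, 0.1955]
eef_rot: [0.999, -0.052, -0.0, 0.0]
ft_force: [-0.5, -0.5, -1.7]
width: 0.0139
grip_force: 45.0
```

>>> step_arm(
  deltas=[
    [[0, 0, 0, 0.003, 0.001, 0, 0], [0, 0, 0, 0.006, 0.001, 0, 0], [0, 0, 0, 0.009, 0.001, 0, 0], [0, 0, 0, 0.011, 0.001, 0, 0], [0, 0, 0, 0.011, 0.001, 0, 0]],
  ],
)

```text
time: 8.5
ee_pos: [0.5077, 0.0663, 0.1955]
eef_rot: [0.999, -0.052, -0.0, -0.0]
ft_force: [0.2, -0.6, -1.0]
width: 0.0135
grip_force: 45.0
```

>>> step_arm(
  deltas=[
    [[0, 0, 0, 0.001, 0, 0, 0], [0, 0, 0, 0.002, 0, 0, 0], [0, 0, 0, 0.002, 0, 0, 0]],
  ],
)

```text
time: 8.88
ee_pos: [0.5096, 0.0661, 0.1955]
eef_rot: [0.999, -0.052, 0.0, 0.0]
ft_force: [-0.3, 0.5, -2.1]
width: 0.0136
grip_force: 45.0
```

>>> step_arm(
  deltas=[
    [[0, 0, 0, 0.001, 0, 0, 0], [0, 0, 0, 0.002, 0, 0, 0], [0, 0, 0, 0.002, 0, 0, 0]],
  ],
)

```text
time: 9.25
ee_pos: [0.5116, 0.0659, 0.1955]
eef_rot: [0.999, -0.052, 0.0, 0.0]
ft_force: [0.3, -1.0, -1.2]
width: 0.0137
grip_force: 45.0
```

>>> step_arm(
  deltas=[
    [[0, 0, 0, 0.001, 0, 0, 0], [0, 0, 0, 0.0015, 0, 0, 0], [0, 0, 0, 0.0015, 0, 0, 0]],
  ],
)

```text
time: 9.62
ee_pos: [0.5131, 0.0657, 0.1955]
eef_rot: [0.999, -0.052, -0.0, 0.0]
ft_force: [-0.5, 0.6, -1.7]
width: 0.0139
grip_force: 45.0
```

>>> step_arm(
  deltas=[
    [[0, 0, 0, 0.0005, 0, 0, 0], [0, 0, 0, 0.001, 0, 0, 0], [0, 0, 0, 0.0015, 0, 0, 0], [0, 0, 0, 0.0015, 0, 0, 0]],
  ],
)

```text
time: 10.12
ee_pos: [0.5139, 0.0657, 0.1954]
eef_rot: [0.999, -0.051, -0.001, 0.0]
ft_force: [-5.3, 0.0, 1.9]
width: 0.0136
grip_force: 45.0
```

>>> step_arm(
  deltas=[
    [[0, 0, 0, 0.0005, 0, 0, 0], [0, 0, 0, 0.001, 0, 0, 0], [0, 0, 0, 0.001, 0, 0, 0]],
  ],
)

```text
time: 10.5
ee_pos: [0.5142, 0.0657, 0.1952]
eef_rot: [0.999, -0.051, -0.002, 0.0]
ft_force: [-8.6, 0.7, 2.5]
width: 0.0132
grip_force: 45.0
```

>>> step_arm(
  deltas=[
    [[0, 0, 0, -0.003, 0, 0, 0], [0, 0, 0, -0.007, 0, 0, 0], [0, 0, 0, -0.007, 0, -0.006, 0], [0, 0, 0, -0.007, 0, -0.012, 0], [0, 0, 0, -0.007, 0, -0.016, 0], [0, 0, 0, -0.003, 0, -0.016, 0], [0, 0, 0, 0.002, 0, -0.016, 0], [0, 0, 0, 0.007, 0, -0.016, 0], [0, 0, 0, 0.012, 0, -0.016, 0], [0, 0, 0, 0.015, 0, -0.016, 0], [0, 0, 0, 0.017, 0, -0.016, 0], [0, 0, 0, 0.017, 0, -0.016, 0], [0, 0, 0, 0.017, 0, -0.016, 0]],
  ],
)

```text
time: 12.12
ee_pos: [0.5323, 0.0638, 0.2116]
eef_rot: [0.999, -0.052, -0.0, 0.0]
ft_force: [-0.0, 0.4, -1.6]
width: 0.0136
grip_force: 45.0
```

```bash
python3 - <<'E'
from h import *
s=readout.read_state();print(s['ee_pos'],R.from_quat(s['eef_rot']).as_matrix().round(4).tolist(),s['ft_force'])
t=cam('side');w=cam('wrist')
cv2.imwrite('pics/s3.png',np.vstack([crop(t,195,130,80,60,5),crop(w,180,20,160,120,2.5)]))
E
```

```text
[0.53233737 0.06379117 0.21155427] [[0.9947, -0.103, -0.0], [-0.103, -0.9947, -0.0001], [0.0, 0.0001, -1.0]] [-0.00213317  0.39308472 -1.56297215]
```

View pics/s3.png

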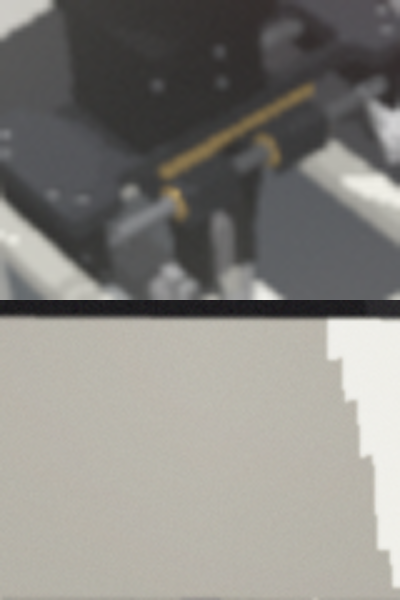

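The arm hides the hook in the side view, and the wrist view shows only the roof. The nose was passed with no contact force, so I go on by feel.

>>> step_arm(
  deltas=[
    [[0, 0, 0, 0, 0, 0.002, 0], [0, 0, 0, 0, 0, 0.0045, 0], [0, 0, 0, 0, 0, 0.006, 0], [0, 0, 0, 0, 0, 0.007, 0], [0, 0, 0, 0, 0, 0.007, 0]],
  ],
)

```text
time: 12.85
ee_pos: [0.5324, 0.0637, 0.2045]
eef_rot: [0.999, -0.052, -0.0, 0.0]
ft_force: [-0.0, 0.1, -1.3]
width: 0.0136
grip_force: 45.0
```

>>> step_arm(
  deltas=[
    [[0, 0, 0, 0, 0, 0.001, 0], [0, 0, 0, 0, 0, 0.0015, 0], [0, 0, 0, 0, 0, 0.0015, 0]],
  ],
)

```text
time: 13.22
ee_pos: [0.5324, 0.0637, 0.203]
eef_rot: [0.999, -0.052, 0.0, 0.0]
ft_force: [-0.7, -0.3, -2.0]
width: 0.0137
grip_force: 45.0
```

>>> step_arm(
  deltas=[
    [[0, 0, 0, 0, 0, 0.001, 0], [0, 0, 0, 0, 0, 0.0015, 0], [0, 0, 0, 0, 0, 0.0015, 0]],
  ],
)

```text
time: 13.6
ee_pos: [0.5324, 0.0637, 0.2015]
eef_rot: [0.999, -0.052, -0.0, 0.0]
ft_force: [-0.9, 0.7, -1.4]
width: 0.0135
grip_force: 45.0
```

>>> step_arm(
  deltas=[
    [[0, 0, 0, 0, 0, 0.0005, 0], [0, 0, 0, 0, 0, 0.001, 0], [0, 0, 0, 0, 0, 0.001, 0]],
  ],
)

```text
time: 13.98
ee_pos: [0.5324, 0.0638, 0.2005]
eef_rot: [0.999, -0.052, -0.0, 0.0]
ft_force: [0.1, -1.0, -2.0]
width: 0.0137
grip_force: 45.0
```

>>> step_arm(
  deltas=[
    [[0, 0, 0, 0, 0, 0.0005, 0], [0, 0, 0, 0, 0, 0.001, 0], [0, 0, 0, 0, 0, 0.001, 0]],
  ],
)

```text
time: 14.35
ee_pos: [0.5326, 0.0638, 0.2]
eef_rot: [0.999, -0.052, 0.0, 0.0]
ft_force: [-1.9, -0.1, 4.2]
width: 0.0137
grip_force: 45.0
```

>>> step_arm(
  deltas=[
    [[0, 0, 0, 0, 0, -0.0006, 0], [0, 0, 0, 0.002, 0, -0.0006, 0], [0, 0, 0, 0.004, 0, -0.0006, 0], [0, 0, 0, 0.006, 0, -0.0006, 0], [0, 0, 0, 0.007, 0, -0.0006, 0], [0, 0, 0, 0.007, 0, -0.0006, 0]],
  ],
)

```text
time: 15.1
ee_pos: [0.5396, 0.063, 0.2001]
eef_rot: [0.999, -0.052, 0.0, 0.0]
ft_force: [-1.6, -0.1, 2.2]
width: 0.0135
grip_force: 45.0
```

>>> step_arm(
  deltas=[
    [[0, 0, 0, 0.001, 0, 0, 0], [0, 0, 0, 0.002, 0, 0, 0], [0, 0, 0, 0.002, 0, 0, 0]],
  ],
)

```text
time: 15.48
ee_pos: [0.5408, 0.0629, 0.2]
eef_rot: [0.999, -0.051, -0.001, 0.0]
ft_force: [-5.4, 0.4, 3.8]
width: 0.0135
grip_force: 45.0
```

>>> step_arm(
  deltas=[
    [[0, 0, 0, 0.001, 0, 0, 0], [0, 0, 0, 0.002, 0, 0, 0], [0, 0, 0, 0.002, 0, 0, 0]],
  ],
)

```text
time: 15.85
ee_pos: [0.5423, 0.0628, 0.1999]
eef_rot: [0.999, -0.051, -0.001, 0.0]
ft_force: [-8.6, 0.9, 5.7]
width: 0.0136
grip_force: 45.0
```

>>> step_arm(
  deltas=[
    [[0, 0, 0, 0.001, 0, 0, 0], [0, 0, 0, 0.0015, 0, 0, 0], [0, 0, 0, 0.0015, 0, 0, 0]],
  ],
)

```text
time: 16.23
ee_pos: [0.5439, 0.0626, 0.1999]
eef_rot: [0.999, -0.051, -0.001, 0.0]
ft_force: [-7.6, 0.6, 5.1]
width: 0.0136
grip_force: 45.0
```

>>> step_arm(
  deltas=[
    [[0, 0, 0, 0, 0, -0.0004, 0], [0, 0, 0, 0.001, 0, -0.0004, 0], [0, 0, 0, 0.0015, 0, -0.0004, 0], [0, 0, 0, 0.0015, 0, -0.0004, 0]],
  ],
)

```text
time: 16.73
ee_pos: [0.5466, 0.0622, 0.2003]
eef_rot: [0.999, -0.052, 0.0, -0.0]
ft_force: [0.1, 0.8, -3.3]
width: 0.0132
grip_force: 45.0
```

>>> step_arm(
  deltas=[
    [[0, 0, 0, 0.001, 0, 0, 0], [0, 0, 0, 0.0015, 0, 0, 0], [0, 0, 0, 0.0015, 0, 0, 0]],
  ],
)

```text
time: 17.1
ee_pos: [0.5482, 0.062, 0.2005]
eef_rot: [0.999, -0.052, 0.0, -0.0]
ft_force: [1.9, 0.4, -4.9]
width: 0.0135
grip_force: 45.0
```

>>> step_arm(
  deltas=[
    [[0, 0, 0, 0.001, 0, 0, 0], [0, 0, 0, 0.0015, 0, 0, 0], [0, 0, 0, 0.0015, 0, 0, 0]],
  ],
)

```text
time: 17.48
ee_pos: [0.5496, 0.0619, 0.2006]
eef_rot: [0.999, -0.052, 0.0, 0.0]
ft_force: [1.9, -0.4, -4.1]
width: 0.0137
grip_force: 45.0
```

>>> step_arm(
  deltas=[
    [[0, 0, 0, 0.001, 0, 0.0002, 0], [0, 0, 0, 0.0015, 0, 0.0003, 0], [0, 0, 0, 0.0015, 0, 0.0003, 0]],
  ],
)

```text
time: 17.85
ee_pos: [0.551, 0.0618, 0.2004]
eef_rot: [0.999, -0.052, 0.0, 0.0]
ft_force: [1.3, -0.5, -3.1]
width: 0.0136
grip_force: 45.0
```

>>> step_arm(
  deltas=[
    [[0, 0, 0, 0.0005, 0, 0, 0], [0, 0, 0, 0.001, 0, 0, 0], [0, 0, 0, 0.001, 0, 0, 0]],
  ],
)

```text
time: 18.23
ee_pos: [0.5518, 0.0618, 0.2003]
eef_rot: [0.999, -0.052, -0.0, 0.0]
ft_force: [-0.4, 0.1, -1.8]
width: 0.0135
grip_force: 45.0
```

>>> step_arm(
  deltas=[
    [[0, 0, 0, 0.0005, 0, 0, 0], [0, 0, 0, 0.001, 0, 0, 0], [0, 0, 0, 0.001, 0, 0, 0]],
  ],
)

```text
time: 18.6
ee_pos: [0.5523, 0.0618, 0.2002]
eef_rot: [0.999, -0.052, -0.001, 0.0]
ft_force: [-4.6, 0.5, 2.3]
width: 0.0138
grip_force: 45.0
```

>>> step_arm(
  deltas=[
    [[0, 0, 0, -0.0005, 0, 0, 0], [0, 0, 0, -0.0005, 0, 0, 0], [0, 0, 0, -0.0005, 0, 0, 12], [0, 0, 0, -0.0005, 0, 0, 25], [0, 0, 0, -0.0005, 0, 0, 35], [0, 0, 0, -0.0005, 0, 0, 45], [0, 0, 0, -0.0005, 0, 0, 45], [0, 0, 0, -0.0005, 0, 0, 45]],
  ],
)

```text
time: 19.6
ee_pos: [0.5524, 0.0617, 0.2003]
eef_rot: [0.999, -0.052, 0.0, 0.0]
ft_force: [0.5, -0.3, -0.2]
width: 0.0388
grip_force: 0.0
```

```bash
python3 - <<'E'
from h import *
t=cam('side');w=cam('wrist')
cv2.imwrite('pics/s4.png',np.hstack([crop(t,195,130,80,120,5),crop(w,180,20,160,240,2.5)]))
E
```

```text
(no output)
```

View pics/s4.png

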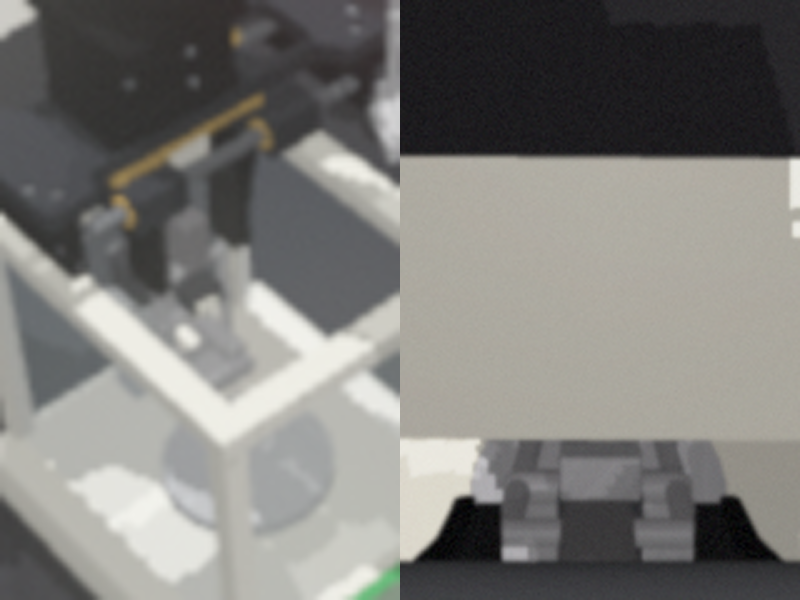

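The side view shows the fingers open and clear of the grip at (190,230), with the basket hanging on the hook behind the roller. I now withdraw straight up.

>>> step_arm(
  deltas=[
    [[0, 0, 0, 0, 0, -0.005, 45], [0, 0, 0, 0, 0, -0.015, 45], [0, 0, 0, 0, 0, -0.03, 45], [0, 0, 0, 0, 0, -0.055, 45], [0, 0, 0, 0, 0, -0.085, 45], [0, 0, 0, 0, 0, -0.115, 45], [0, 0, 0, 0, 0, -0.14, 45], [0, 0, 0, -0.015, 0, -0.15, 45], [0, 0, 0, -0.04, 0, -0.155, 45], [0, 0, 0, -0.065, 0, -0.155, 45], [0, 0, 0, -0.08, 0, -0.155, 45], [0, 0, 0, -0.08, 0, -0.155, 45], [0, 0, 0, -0.08, 0, -0.155, 45]],
  ],
)

```text
time: 21.32
ee_pos: [0.4731, 0.0697, 0.3551]
eef_rot: [0.999, -0.052, 0.0, 0.0]
ft_force: [0.3, 0.1, -0.3]
width: 0.0393
grip_force: 0.0
```

```bash
python3 - <<'E'
from h import *
t=cam('side');w=cam('wrist')
cv2.imwrite('pics/s5.png',np.hstack([crop(t,195,130,80,120,5),crop(w,180,20,160,240,2.5)]))
B=lambda x,y,z:np.array([.538+.9947*x+.1028*y,.0632-.1028*x+.9947*y,z])
for p in((.0145,0,.2076),(.0145,.025,.0946),(.0145,-.025,.0946),(.0005,0,.1)): print(p,((proj(t,B(*p))-[195,130])*5).round(),((proj(w,B(*p))-[180,20])*2.5+[400,0]).round())
E
```

```text
(0.0145, 0, 0.2076) [183. 209.] [597. 166.]
(0.0145, 0.025, 0.0946) [160. 394.] [542. 177.]
(0.0145, -0.025, 0.0946) [236. 346.] [652. 177.]
(0.0005, 0, 0.1) [215. 378.] [597. 209.]
```

View pics/s5.png

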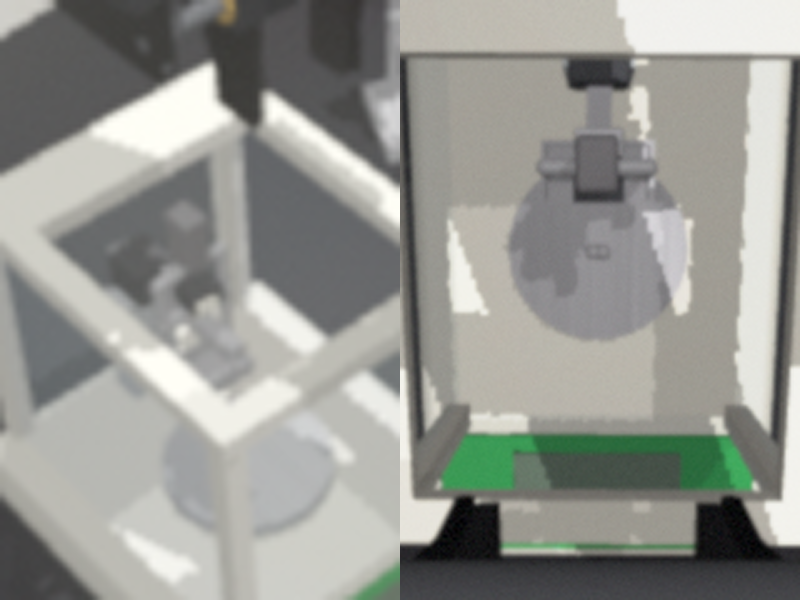

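The wrist view shows the grip top at (598,167) and the side view at (183,212). Both match the home prediction, and the basket hangs upright. The arm is clear, so I hand in.

```bash
python3 -c "
from bench import r;print(r.close_job())"
```

```text
the job is handed in; nothing more can be done
None
```

The middle basket hangs home on the hook, behind the roller and against the stop. It is released with the arm withdrawn, and the job is handed in; it returned no verdict.

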